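Square a tree base up in the gluing jig

ROBOT

A 6-joint arm with a two-finger parallel gripper is mounted at the origin on the work surface. World frame = base frame: x ahead of the robot, y to its left, z up, the work surface at z = 0. Lengths are in m, angles in degrees, forces in N, time in s.
With the tool pointing down it reaches from about 0.375 to 0.9 m from the base axis. Payload 3.1 kg.
Tool frame: the origin (TCP) lies where the fingers leave the gripper's body, on its centre line; the fingertips stand bot.tips_ahead ahead of it and the grasp point (between the pads) lies 51 mm ahead of it (bot.tips_ahead is the distance from the TCP to the fingertips, in m); z points along the fingers, x is the direction in which the jaws open and shut, and the axes are right-handed (so a half turn about z gives the same grasp; the last joint's range is limited). The gripper opens to 87 mm and grips with 3 to 60 N. Pads are 19 mm wide; open, the fingers measure 117 mm over their backs; the gripper's body (75 mm by 190 mm) begins 51 mm behind the grasp point.
Start: joints at [-80.758, 30.224, 82.088, -0, 67.689, -10.227], TCP at [0.208, -0.589, 0.292] pointing down, gripper open.
Joint ranges: [-176.69, 176.69], [-43.24, 126.21], [12.49, 139.97], [-82, 262], [0, 151.66], [-163.58, 163.58]. Speed limits (degrees/s): [159.86, 159.86, 180, 180, 180, 180].

INTERFACE

Orientations are given as a 3x3 rotation matrix whose columns are the frame's x, y, z axes.
In Python, from rig import bot, vision, nets gives the robot as it stands.
- The arm moves only by the tool play_rows, never from a script. Its argument "series" is a list of rows, each an object of numbers: "tx", "ty", "tz": the shift along the world's x, y, z as a fraction of full scale; "turn": the turn about the world's z as a fraction of full scale. A call has 1 to 10 rows; each row shifts and turns the commanded pose from where the row before left it; what a row does not reach is not made up. Full scale, the value 1, is 0.8 m for a shift and 60 degrees for a turn. A row lasts 1/10 s, in which the tool goes at most 50 mm and 8.59 degrees, less where a joint would pass 70% of its speed; a pose out of reach is approached as far as the arm can. A call with a number of a shift or a turn outside -1 to 1 is refused whole. A call with a gripper value outside its range is refused whole. "gripper" is the opening, from 0 (shut) to 1 (fully open), set as the call begins (left out, the last holds). The fingers move at their own pace and stop on an object; the grip force is fixed at half the most. Time passes only in rows, so rows that do not move let the fingers close. It gives the time, the measured TCP pose, the force and the opening at its end, in the units of the state.
- bot.read_state(): the state, without advancing time (a new reading comes with each control period).
- vision.capture(name): name is "scene" or "side" or "wrist"; returns a dict with "pixels" (480x640x3 uint8, blue, green, red), "fx", "fy", "cx", "cy" (pixels), "extrinsics" (4x4, takes a point from camera to world coordinates). Camera axes: x right, y down, z forward; pixel columns grow to the right and rows downward; lengths in m; the calibration is good to about 2 mm. The wrist camera is an equidistant fisheye: a pixel r from the principal point sees the ray r / f radians off the axis. A picture is of the moment at which its call begins. There is no depth.
- bot.hand_in(): hands the job in, once; it reports no verdict.
Trained networks look in a picture, given as the dict that the camera call returned (one of the last four; its "shot" number tells which), for a name from the list of things; names that differ only in an ending like _2 or _b are one class to them, and where a whole thing is asked for, a point or a joint stands for the part that bears it (a point fixed in the world has none). Each returns a list of dicts, best first, with "confidence" (0 to 1); they miss things now and then, are a little off and sometimes report something else, mostly with a low value. They report only what shows in the picture. A call takes as long as a camera call. They do not tell look-alikes from the thing itself.
- nets.look_for(picture, query): "at" ([column, row] as shares, 0 to 1, of the picture: columns of its width, rows of its height, amid what is visible of it).
- nets.masks_of(picture, query): "region" (480x640 bool, what is visible of it) and "at" ([column, row] as shares, 0 to 1, of the picture: columns of its width, rows of its height, amid what is visible of it).
The state is a dict: "time_s": time; "joint_positions": joint angles; "qvel": joint speeds; "tau": joint torques, N m; "position": TCP position; "tcp_rot": TCP orientation; "force": force on the tool from outside, world axes, zero at the start; "moment": the same for the moment, N m; "opening": opening from 0.0 (shut) to 1.0 (fully open).
Only numpy, scipy, OpenCV 4.12 (cv2) and the standard library are available. Lean on these libraries where they do the work, as an engineer would, in place of code of your own. Each camera call takes 0.05 s, during which the arm holds its last target.

TASK

Push the rectangular wooden base across the table into the corner of the gluing jig, so that one of its long edges lies flat along the wooden fence and one end is tight against the square stop block (not the round cup at the other end). Only push it along the table with the fingers: do not lift it and do not touch its dowel, which has just been glued in. Leave everything else where it is and finish with the robot clear.

Things in the scene. Friction and masses are not known exactly. Their poses are not given: they have to be found in the camera images.
- base: the loose rectangular white-painted wooden base, 90 mm (its x) by 120 mm (its y) by 22 mm thick, about 0.2 kg, flat on the table. Origin: centre of its underside. Its y axis runs along the long edges. A dowel stands in the middle of its top. At the start one long edge looks roughly towards the fence (turned up to about 25 degrees from it)
- dowel: thin wooden dowel, 12 mm diameter, standing 25 mm out of the centre of the rectangular base's top (its top is 47 mm above the table), freshly glued, not to be touched. Origin: where it leaves the base, 22 mm above the base's underside. It moves with the base
- fence: straight wooden fence of the jig, fixed to the table, 460 mm long (its y), 22 mm wide, 25 mm high. Origin: on the table, in the middle of the length of its working face, the long side towards the robot. Its x axis points away from the working face into the fence (the base lies on its -x side); the wood reaches from x = 0 to x = 22 mm and from y = -230 to 230 mm
- stop: square-edged wooden stop block of the jig, fixed to the table on the robot's side of the fence and butting against it, parallel to the fence's axes: 90 mm (its x) by 40 mm (its y), 25 mm high. Origin: centre of its underside. It stands 200 mm to the left or to the right of the fence's middle; the base belongs against its side face that looks to the fence's middle
- cup: low round wooden cup, 56 mm diameter, 30 mm high, fixed to the table in front of the other end of the fence, 200 mm from the fence's middle and 45 mm (its centre) in front of the working face; not a stop. Origin: centre of its underside
- round_base: bystander: loose round white-painted wooden base, 80 mm diameter, 22 mm thick, with a like dowel (top 47 mm above the table). Origin: centre of its underside
- star: bystander: loose flat dark wooden star about 56 mm across, 12 mm thick. Origin: centre of its underside
- cone: bystander: white card cone standing upright, 80 mm diameter at the foot, 150 mm high. Origin: centre of its underside
- glue_bottle: bystander: white glue bottle with a pointed orange nozzle, 60 mm diameter, 145 mm high, standing. Origin: centre of its underside
- glue_stick: bystander: glue stick lying behind the fence, 22 mm diameter, 90 mm long (along its y). Origin: middle of its length, at its underside
There are look-alikes about, which are no part of the job. Leave any yellow look-alike of the stop alone.

How it is judged:
By the outcome, as a careful person would: the job done as asked, in the order asked, and still so for the second after the job is handed in, with the robot touching nothing.
It also fails if it takes over 54 s, if anything falls off the work surface, if the arm or the gripper's body presses on something with over 40 N, if the wrist force passes 120 N, or if a joint passes its speed limit or range.

## Working session

There is one attempt and no reset: what is moved stays moved. The work goes in short steps, Python scripts to look and compute and a tool call to move; the robot and the scene stay as the last step left them, time stands still between calls to the robot, and variables do not carry over. Pictures are saved under pics/ and viewed, and the job is handed in when it is done.

Besides the shell and the picture viewer there is one more tool, called after "Request:" as name(argument=value, ...) on one line, values as JSON. play_rows: Moves the arm, as the interface text tells. Shift numbers are shares of 0.8 m and turn numbers shares of 60 degrees, none past 1 either way. Its arguments: {"type":"object","properties":{"series":{"type":"array"},"gripper":{"type":"number"}},"required":["series"]}

```bash
ls; mkdir -p pics; python3 - <<'E'
from rig import bot, vision, nets
import cv2, numpy as np
print(bot.tips_ahead); s=bot.read_state(); print(s['time_s'],s['position'],s['tcp_rot'],s['opening'])
for n in ['scene','side','wrist']:
    p=vision.capture(n); cv2.imwrite(f'pics/{n}0.png',p['pixels']); print(n,p['fx'],p['cx'],p['cy'],np.round(p['extrinsics'],3).tolist())
    for q in ['base','dowel','fence','stop','cup','round_base','star']:
        print(q,[(np.round(np.array(r['at'])*[640,480]).tolist(),round(r['confidence'],2)) for r in nets.look_for(p,q)])
E
```

```text
pics
0.0697
0.0 [ 0.20826238 -0.58866057  0.2913017 ] [[ 3.33372879e-01 -9.42794992e-01 -3.55774099e-04]
 [-9.42792706e-01 -3.33372866e-01  2.10854362e-03]
 [-2.10652980e-03 -3.67510031e-04 -9.99997714e-01]] 1.003069716566993
scene 465.3598411681316 317.1114044387982 237.290844790909 [[-0.407, 0.581, -0.705, 1.409], [0.914, 0.269, -0.305, 0.431], [0.012, -0.769, -0.64, 0.835], [0.0, 0.0, 0.0, 1.0]]
base [([333.0, 249.0], 0.86)]
dowel []
fence [([309.0, 280.0], 0.94)]
stop [([474.0, 283.0], 0.93), ([381.0, 293.0], 0.92), ([472.0, 246.0], 0.86), ([376.0, 221.0], 0.65)]
cup [([257.0, 234.0], 0.67)]
round_base [([289.0, 205.0], 0.97)]
star [([422.0, 258.0], 0.65)]
side 437.990724701981 318.2436955853496 242.87978037370914 [[-0.736, -0.533, 0.417, 0.185], [-0.677, 0.577, -0.457, 0.446], [0.003, -0.619, -0.785, 0.716], [0.0, 0.0, 0.0, 1.0]]
base [([319.0, 266.0], 0.91)]
dowel []
fence [([269.0, 227.0], 0.58)]
stop [([208.0, 290.0], 0.97), ([356.0, 352.0], 0.85), ([226.0, 459.0], 0.77), ([159.0, 423.0], 0.69)]
cup [([364.0, 200.0], 0.78)]
round_base [([422.0, 245.0], 0.73), ([407.0, 150.0], 0.58)]
star [([244.0, 375.0], 0.86)]
wrist 371.64829954431775 321.3738111785778 240.21327287693165 [[0.334, -0.911, -0.242, 0.275], [-0.943, -0.323, -0.086, -0.566], [-0.0, 0.257, -0.966, 0.385], [0.0, 0.0, 0.0, 1.0]]
base []
dowel []
fence []
stop []
cup []
round_base []
star []
```

View pics/scene0.png

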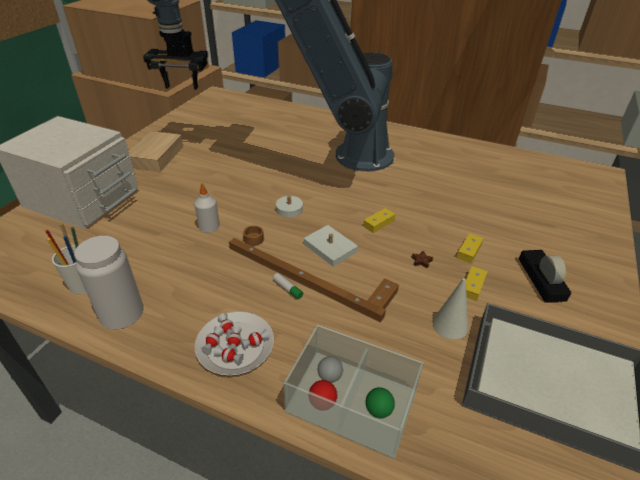

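View pics/side0.png

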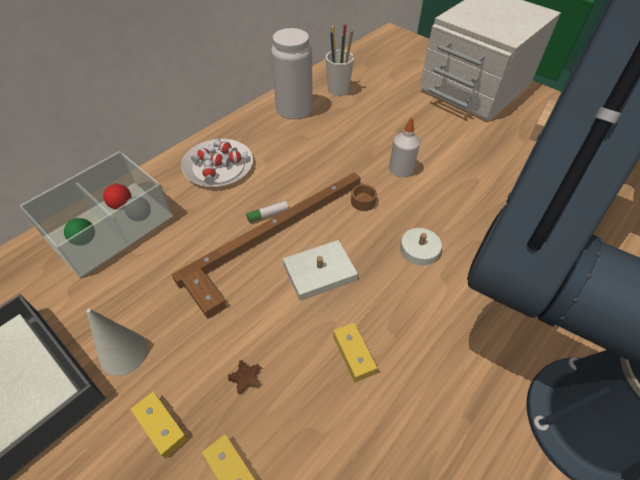

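The base is the white rectangle at scene (333,249) / side (319,266). The round base at (289,205) is not it. The candidates for the stop are the brown block butting the fence at scene (381,293) / side (208,290), and three yellow blocks at scene (376,221), (472,246) and (474,283). I choose the brown one. The cup is at the other end, at scene (254,235).

```bash
cat > h.py <<'E'
import numpy as np, cv2
def ray(p,u,v,z):
    E=np.array(p['extrinsics']); d=E[:3,:3]@np.array([(u-p['cx'])/p['fx'],(v-p['cy'])/p['fy'],1]); o=E[:3,3]
    return (o+d*(z-o[2])/d[2])[:2]
def proj(p,P):
    E=np.linalg.inv(np.array(p['extrinsics'])); c=E[:3,:3]@np.array(P)+E[:3,3]
    return np.array([p['fx']*c[0]/c[2]+p['cx'],p['fy']*c[1]/c[2]+p['cy']])
E
python3 - <<'E'
from rig import bot, vision, nets
import cv2, numpy as np
from h import *
for n,(x0,y0,x1,y1) in [('scene',(225,190,425,330)),('side',(160,160,450,360))]:
    p=vision.capture(n); im=p['pixels']
    s=800/(x1-x0); c=cv2.resize(im[y0:y1,x0:x1],None,fx=s,fy=s,interpolation=cv2.INTER_CUBIC); cv2.imwrite(f'pics/{n}_c.png',c); print(n,s)
    for q in ['base','stop','fence','cup','star','round_base','cone','glue_bottle','glue_stick']:
        for r in nets.masks_of(p,q):
            m=r['region'].astype(np.uint8); ctr=cv2.findContours(m,cv2.RETR_EXTERNAL,cv2.CHAIN_APPROX_NONE)[0]
            if not ctr: continue
            k=max(ctr,key=cv2.contourArea)
            a=np.array(r['at'])*[640,480]
            print(q,round(r['confidence'],2),a.round(),'xy@.02',ray(p,*a,.02).round(3))
            if q in('base','stop'):
                ap=cv2.approxPolyDP(k,4,True)[:,0]; print(ap.tolist(),[ray(p,*u,.022).round(3).tolist() for u in ap])
E
```

```text
scene 4.0
base 0.65 [330. 250.] xy@.02 [0.543 0.094]
[[304, 238], [305, 245], [332, 265], [357, 251], [356, 244], [329, 225]] [[0.53, 0.011], [0.555, 0.026], [0.597, 0.122], [0.52, 0.161], [0.494, 0.149], [0.449, 0.051]]
stop 0.87 [475. 281.] xy@.02 [0.502 0.465]
[[472, 267], [467, 296], [477, 300], [487, 271]] [[0.455, 0.45], [0.562, 0.456], [0.565, 0.48], [0.454, 0.487]]
stop 0.83 [469. 245.] xy@.02 [0.367 0.427]
[[473, 235], [458, 256], [467, 261], [481, 244]] [[0.322, 0.43], [0.427, 0.409], [0.437, 0.434], [0.352, 0.456]]
stop 0.79 [380. 218.] xy@.02 [0.355 0.17 ]
[[395, 214], [385, 208], [364, 225], [373, 232]] [[0.32, 0.206], [0.304, 0.17], [0.407, 0.141], [0.426, 0.174]]
stop 0.64 [289. 288.] xy@.02 [0.715 0.057]
[[274, 276], [295, 297], [303, 296], [281, 274]] [[0.694, 0.007], [0.736, 0.085], [0.725, 0.101], [0.681, 0.019]]
stop 0.31 [287. 203.] xy@.02 [ 0.401 -0.107]
[[277, 201], [281, 215], [290, 217], [302, 210], [297, 197]] [[0.407, -0.136], [0.464, -0.093], [0.462, -0.065], [0.417, -0.049], [0.363, -0.091]]
fence 0.7 [310. 281.] xy@.02 [0.671 0.093]
cup 0.82 [258. 235.] 
[... 761 characters left out ...]
], [0.333, 0.417], [0.408, 0.406]]
stop 0.64 [157. 423.] xy@.02 [0.499 0.466]
[[151, 392], [132, 410], [166, 456], [186, 437]] [[0.545, 0.445], [0.543, 0.481], [0.45, 0.484], [0.449, 0.448]]
stop 0.59 [356. 353.] xy@.02 [0.348 0.171]
[[350, 323], [333, 335], [357, 381], [373, 374], [376, 366]] [[0.391, 0.137], [0.398, 0.174], [0.316, 0.209], [0.304, 0.182], [0.309, 0.168]]
fence 0.96 [267. 231.] xy@.02 [0.654 0.089]
cup 0.71 [367. 198.] xy@.02 [ 0.562 -0.124]
star 0.88 [246. 373.] xy@.02 [0.458 0.322]
round_base 0.63 [419. 246.] xy@.02 [ 0.4   -0.091]
cone 0.67 [116. 344.] xy@.02 [0.662 0.438]
glue_bottle 0.7 [405. 152.] xy@.02 [ 0.591 -0.309]
glue_stick 0.69 [267. 211.] xy@.02 [0.696 0.051]
```

View pics/scene_c.png

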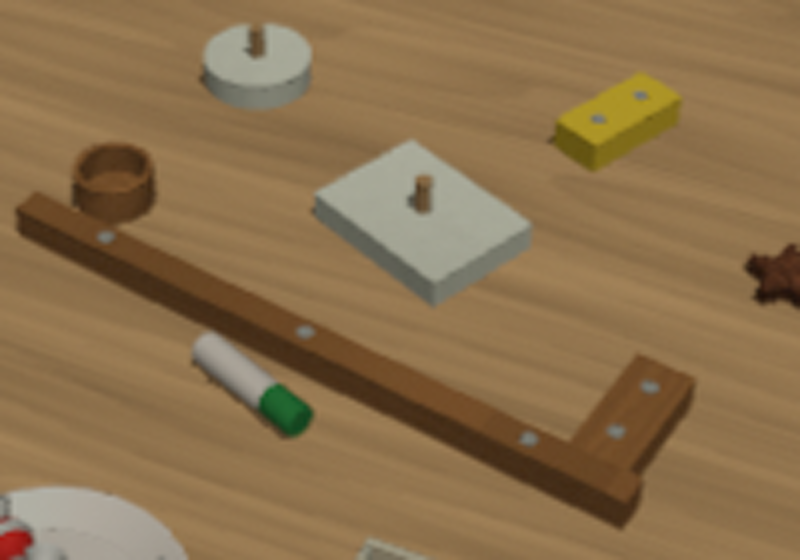

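View pics/side_c.png

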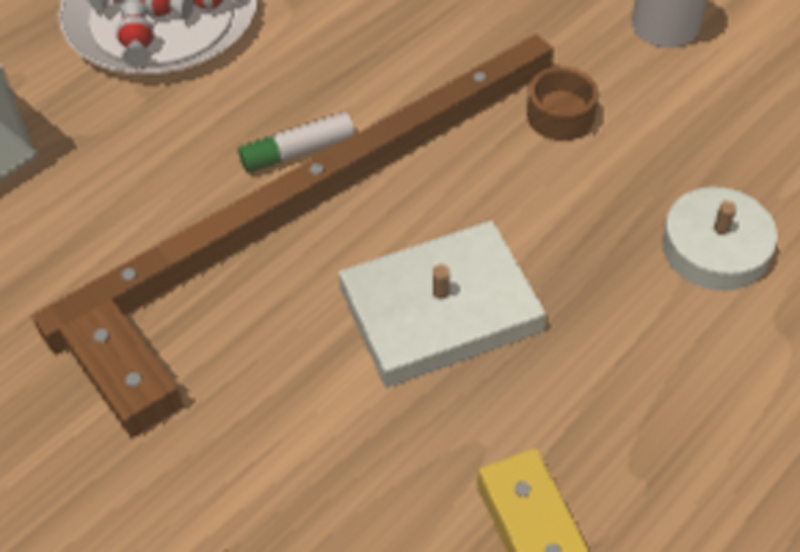

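```bash
python3 - <<'E'
from rig import bot, vision, nets
import numpy as np
from h import *
sc=vision.capture('scene'); sd=vision.capture('side')
f=lambda p,pts,z:np.array([ray(p,*q,z) for q in pts])
S=lambda L:[(a/4+225-.4,b/4+190-.4) for a,b in L]
D=lambda L:[(a/2.75862+160-.3,b/2.75862+160-.3) for a,b in L]
# order: corners A(fence,cup side) B(fence,stop) C(robot,stop) D(robot,cup)
b1=f(sc,S([(315,195),(434,285),(531,228),(413,140)]),.022)
b2=f(sd,D([(494,222),(340,272),(388,373),(547,318)]),.022)
for b in(b1,b2):
    c=b.mean(0); y=(b[1]-b[0]+b[2]-b[3]); print('base',b.round(4).tolist(),c.round(4),np.linalg.norm(y)/2,np.degrees(np.arctan2(y[1],y[0])))
for n,p,X in(('scene',sc,S([(37,193),(573,443),(640,355),(694,382),(638,470)])),('side',sd,D([(552,50),(113,300),(130,418),(182,388),(60,335)]))):
    g=f(p,X,.025); print(n,g.round(4).tolist(),'fence dir',np.degrees(np.arctan2(*(g[1]-g[0])[::-1])))
E
```

```text
base [[0.5323, 0.0105], [0.5818, 0.1186], [0.5028, 0.1561], [0.4484, 0.0474]] [0.5163 0.0831] 0.12022649615239354 64.40145889191363
base [[0.5283, 0.0088], [0.579, 0.1176], [0.4957, 0.1546], [0.4456, 0.0481]] [0.5121 0.0823] 0.11883291894350946 64.90925089622954
scene [[0.6126, -0.1597], [0.6769, 0.2461], [0.5905, 0.2596], [0.599, 0.2966], [0.6812, 0.2872]] fence dir 80.9902771177813
side [[0.6107, -0.1591], [0.6761, 0.2431], [0.5937, 0.2937], [0.5862, 0.2563], [0.6795, 0.2856]] fence dir 80.75431673305154
```

Request:
play_rows(series=[{"tx": 0.05},{"tx": 0.05,"turn": -0.125},{"tx": 0.05,"turn": -0.125},{"tx": 0.05,"ty": 0.02,"turn": -0.125},{"tx": 0.04,"ty": 0.04,"turn": -0.125},{"ty": 0.05,"turn": -0.125},{"ty": 0.05,"turn": -0.12},{"ty": 0.05},{"ty": 0.05},{"ty": 0.05}], gripper=0.6)

```text
invalid input
```

Request:
play_rows(series=[{"ty": 0.05},{"ty": 0.05},{"ty": 0.05},{"ty": 0.05},{"ty": 0.05},{"ty": 0.05},{"ty": 0.05},{"ty": 0.05},{"ty": 0.05},{"ty": 0.05}])

```text
invalid input
```

Request:
play_rows(series=[{"tx": 0.05,"ty": 0,"tz": 0,"turn": 0},{"tx": 0.05,"ty": 0,"tz": 0,"turn": -0.125},{"tx": 0.05,"ty": 0,"tz": 0,"turn": -0.125},{"tx": 0.05,"ty": 0.02,"tz": 0,"turn": -0.125},{"tx": 0.04,"ty": 0.04,"tz": 0,"turn": -0.125},{"tx": 0,"ty": 0.05,"tz": 0,"turn": -0.125},{"tx": 0,"ty": 0.05,"tz": 0,"turn": -0.12},{"tx": 0,"ty": 0.05,"tz": 0,"turn": 0},{"tx": 0,"ty": 0.05,"tz": 0,"turn": 0},{"tx": 0,"ty": 0.05,"tz": 0,"turn": 0}], gripper=0.6)

```text
time_s: 3.3
position: [0.4002, -0.3396, 0.2923]
tcp_rot: [[-0.426, -0.905, 0.0], [-0.905, 0.426, -0.0], [0.0, -0.0, -1.0]]
force: [0.7, -0.1, -0.6]
opening: 0.601
```

Request:
play_rows(series=[{"tx": 0.03,"ty": 0.05,"tz": 0,"turn": 0},{"tx": 0.024,"ty": 0.05,"tz": 0,"turn": 0},{"tx": 0,"ty": 0.055,"tz": 0,"turn": 0},{"tx": 0,"ty": 0.055,"tz": 0,"turn": 0},{"tx": 0,"ty": 0.055,"tz": 0,"turn": 0},{"tx": 0,"ty": 0.055,"tz": 0,"turn": 0},{"tx": 0,"ty": 0.055,"tz": 0,"turn": 0},{"tx": 0,"ty": 0.055,"tz": 0,"turn": 0},{"tx": 0,"ty": 0.055,"tz": 0,"turn": 0},{"tx": 0,"ty": 0.055,"tz": 0,"turn": 0}])

```text
time_s: 4.3
position: [0.4434, 0.0925, 0.2926]
tcp_rot: [[-0.426, -0.905, 0.001], [-0.905, 0.426, -0.0], [-0.0, -0.001, -1.0]]
force: [0.5, -1.3, -0.4]
opening: 0.599
```

Request:
play_rows(series=[{"tx": 0,"ty": 0.03,"tz": -0.04,"turn": 0},{"tx": 0,"ty": 0,"tz": -0.05,"turn": 0},{"tx": 0,"ty": 0,"tz": -0.05,"turn": 0},{"tx": 0,"ty": 0,"tz": 0,"turn": 0}])

```text
time_s: 4.7
position: [0.4406, 0.115, 0.1764]
tcp_rot: [[-0.426, -0.905, -0.011], [-0.905, 0.426, -0.0], [0.005, 0.01, -1.0]]
force: [0.2, 0.1, -0.6]
opening: 0.602
```

```bash
python3 - <<'E'
from rig import bot, vision, nets
import cv2, numpy as np
s=bot.read_state(); print(s['position'],s['force'])
for n in ['scene','wrist']:
    p=vision.capture(n); cv2.imwrite(f'pics/{n}1.png',p['pixels'])
E
```

```text
[0.44064867 0.11502438 0.17640399] [ 0.23606133  0.09684037 -0.64435968]
```

View pics/wrist1.png

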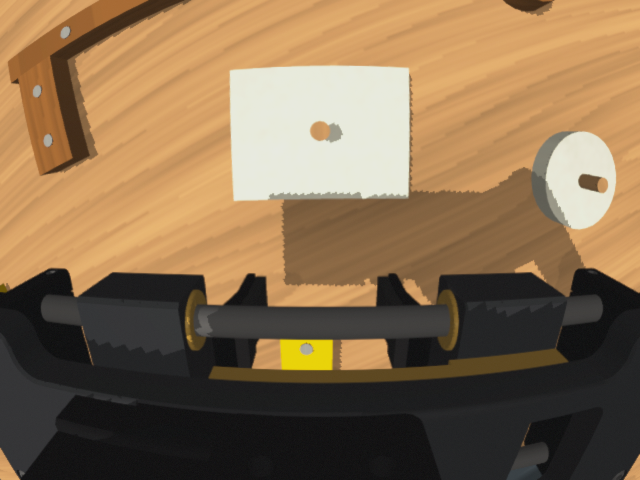

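View pics/scene1.png

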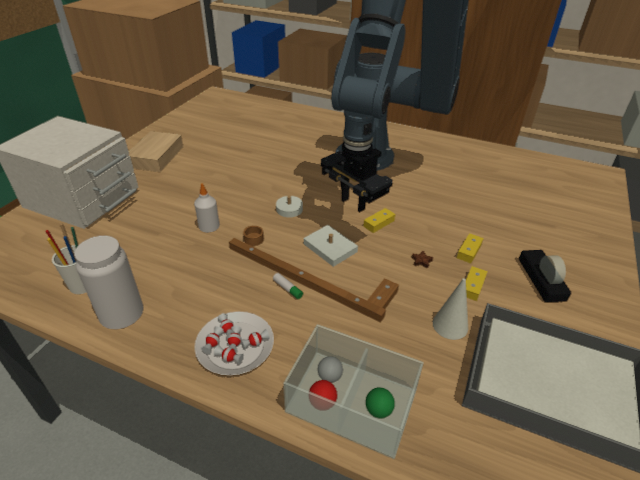

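Request:
play_rows(series=[{"tx": 0,"ty": 0,"tz": -0.04,"turn": 0},{"tx": 0,"ty": 0,"tz": -0.04,"turn": 0},{"tx": 0,"ty": 0,"tz": -0.04,"turn": 0},{"tx": 0,"ty": 0,"tz": 0,"turn": 0},{"tx": 0,"ty": 0,"tz": 0,"turn": 0}])

```text
time_s: 5.3
position: [0.4448, 0.1146, 0.0859]
tcp_rot: [[-0.427, -0.904, 0.003], [-0.904, 0.427, 0.0], [-0.001, -0.002, -1.0]]
force: [-0.4, 0.5, 0.4]
opening: 0.598
```

Request:
play_rows(series=[{"tx": 0,"ty": 0,"tz": -0.008,"turn": 0},{"tx": 0.0056,"ty": -0.0027,"tz": 0,"turn": 0},{"tx": 0.0056,"ty": -0.0027,"tz": 0,"turn": 0},{"tx": 0.0056,"ty": -0.0027,"tz": 0,"turn": 0},{"tx": 0.0056,"ty": -0.0027,"tz": 0,"turn": 0},{"tx": 0.0056,"ty": -0.0027,"tz": 0,"turn": 0},{"tx": 0,"ty": 0,"tz": 0,"turn": 0}])

```text
time_s: 6.0
position: [0.4665, 0.1037, 0.0779]
tcp_rot: [[-0.427, -0.904, 0.0], [-0.904, 0.427, -0.0], [-0.0, -0.0, -1.0]]
force: [-0.8, -0.2, 0.0]
opening: 0.6
```

```bash
python3 - <<'E'
from rig import bot, vision, nets
import cv2, numpy as np
s=bot.read_state(); print(s['position'],s['force'])
p=vision.capture('side'); cv2.imwrite(f'pics/side2.png',cv2.resize(p['pixels'][170:370,160:450],None,fx=2.75862,fy=2.75862,interpolation=cv2.INTER_CUBIC))
p=vision.capture('wrist'); cv2.imwrite(f'pics/wrist2.png',p['pixels'])
E
```

```text
[0.466468   0.10366354 0.07785428] [-0.75565237 -0.19371082  0.02082414]
```

View pics/wrist2.png

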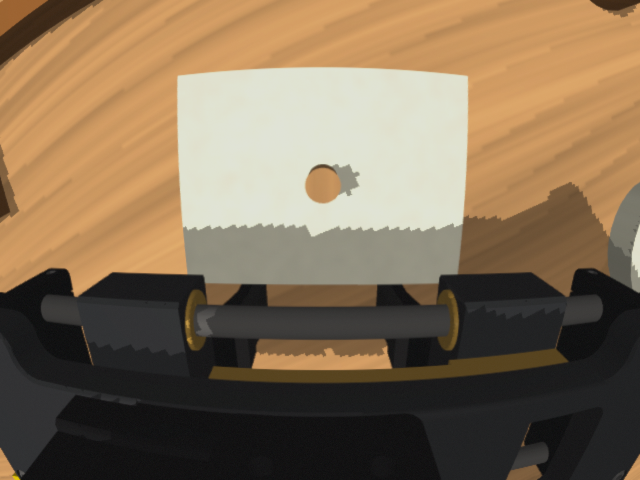

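View pics/side2.png

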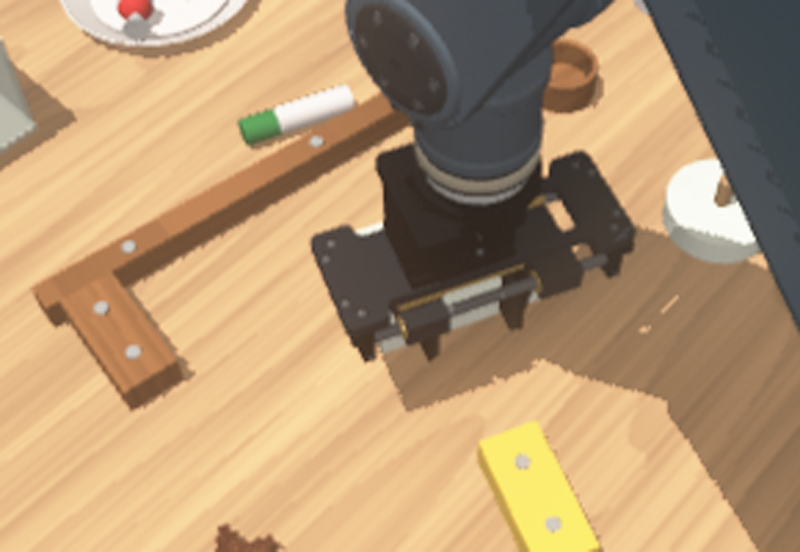

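Request:
play_rows(series=[{"tx": 0.0056,"ty": -0.0027,"tz": 0,"turn": 0},{"tx": 0.0062,"ty": -0.0018,"tz": 0,"turn": 0.02},{"tx": 0.0062,"ty": -0.0018,"tz": 0,"turn": 0.02},{"tx": 0.0062,"ty": -0.0018,"tz": 0,"turn": 0.02},{"tx": 0.0062,"ty": -0.0018,"tz": 0,"turn": 0.02},{"tx": 0.0062,"ty": -0.0018,"tz": 0,"turn": 0.02},{"tx": 0.0062,"ty": -0.0018,"tz": 0,"turn": 0.02},{"tx": 0.0062,"ty": -0.0018,"tz": 0,"turn": 0.02},{"tx": 0.0062,"ty": -0.0018,"tz": 0,"turn": 0.02},{"tx": 0,"ty": 0,"tz": 0,"turn": 0}])

```text
time_s: 7.1
position: [0.5115, 0.09, 0.078]
tcp_rot: [[-0.269, -0.963, 0.002], [-0.963, 0.269, -0.0], [-0.001, -0.002, -1.0]]
force: [1.2, 0.3, -0.6]
opening: 0.596
```

```bash
python3 - <<'E'
from rig import bot, vision, nets
import cv2, numpy as np
s=bot.read_state(); print(s['position'],s['force'])
p=vision.capture('scene'); cv2.imwrite(f'pics/scene3.png',cv2.resize(p['pixels'][190:330,225:425],None,fx=4,fy=4,interpolation=cv2.INTER_CUBIC))
p=vision.capture('wrist'); cv2.imwrite(f'pics/wrist3.png',p['pixels'])
E
```

```text
[0.51153111 0.09002507 0.07799864] [ 1.15099445  0.25851627 -0.58720674]
```

View pics/wrist3.png

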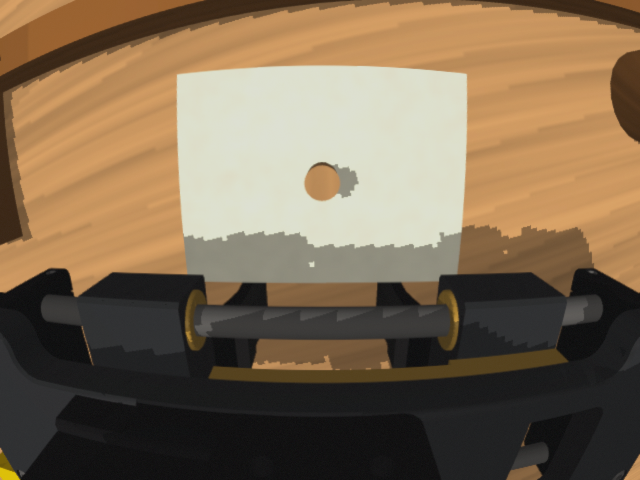

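View pics/scene3.png

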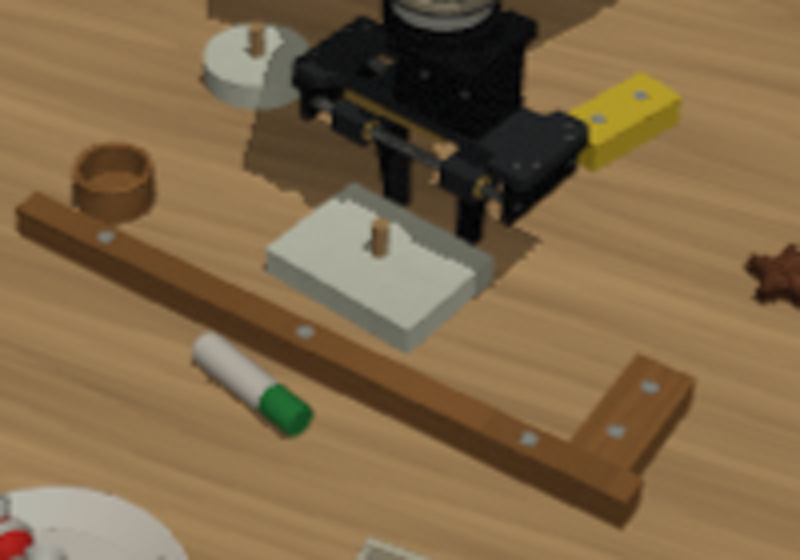

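```bash
cat >> h.py <<'E'
def wray(p,u,v,z):
    E=np.array(p['extrinsics']); a=np.array([u-p['cx'],v-p['cy']]); r=np.hypot(*a); th=r/p['fx']
    d=np.r_[a/r*np.sin(th),np.cos(th)]; d=E[:3,:3]@d; o=E[:3,3]
    return (o+d*(z-o[2])/d[2])[:2]
E
python3 - <<'E'
from rig import bot, vision, nets
import cv2, numpy as np
from h import *
p=vision.capture('wrist');s=bot.read_state();t=s['position'][:2];R=np.array(s['tcp_rot'])
L=lambda q:np.round(R[:2,:2].T@(q-t),4)
print('dowel',L(wray(p,322,182,.047)))
for q in [(178,74),(466,74),(459,282),(189,282)]: w=wray(p,*q,.022);print(w.round(4),L(w))
# fence inner top edge near
for q in [(10,88),(100,42),(180,17)]: print('fence',wray(p,*q,.025).round(4))
for q in [(4,92),(18,135)]: print(wray(p,*q,.025).round(4))
E
```

```text
dowel [ 0.0006 -0.0579]
[0.625  0.1197] [-0.0592 -0.1025]
[0.593  0.0045] [ 0.0604 -0.1027]
[0.5049 0.027 ] [ 0.0625 -0.0118]
[0.5376 0.144 ] [-0.0591 -0.0117]
fence [0.6606 0.2122]
fence [0.6548 0.1513]
fence [0.6486 0.1119]
[0.6609 0.2174]
[0.6343 0.2129]
```

Request:
play_rows(series=[{"tx": 0.0054,"ty": -0.0012,"tz": 0,"turn": 0.018},{"tx": 0.0054,"ty": -0.0012,"tz": 0,"turn": 0.018},{"tx": 0.0054,"ty": -0.0012,"tz": 0,"turn": 0.018},{"tx": 0.0054,"ty": -0.0012,"tz": 0,"turn": 0.018},{"tx": 0.0054,"ty": -0.0012,"tz": 0,"turn": 0.018},{"tx": 0.0054,"ty": -0.0012,"tz": 0,"turn": 0.018},{"tx": 0,"ty": 0,"tz": 0,"turn": 0},{"tx": 0,"ty": 0,"tz": 0,"turn": 0}])

```text
time_s: 8.05
position: [0.5369, 0.0845, 0.0779]
tcp_rot: [[-0.159, -0.987, 0.002], [-0.987, 0.159, -0.0], [-0.0, -0.002, -1.0]]
force: [-0.1, -0.7, 0.0]
opening: 0.598
```

```bash
python3 - <<'E'
from rig import bot, vision, nets
import cv2, numpy as np
s=bot.read_state(); print(s['position'],s['force'])
p=vision.capture('scene'); cv2.imwrite(f'pics/scene4.png',cv2.resize(p['pixels'][190:330,225:425],None,fx=4,fy=4,interpolation=cv2.INTER_CUBIC))
p=vision.capture('wrist'); cv2.imwrite(f'pics/wrist4.png',p['pixels'])
E
```

```text
[0.53689868 0.08445393 0.07793011] [-0.08098362 -0.66916704  0.04627156]
```

View pics/wrist4.png

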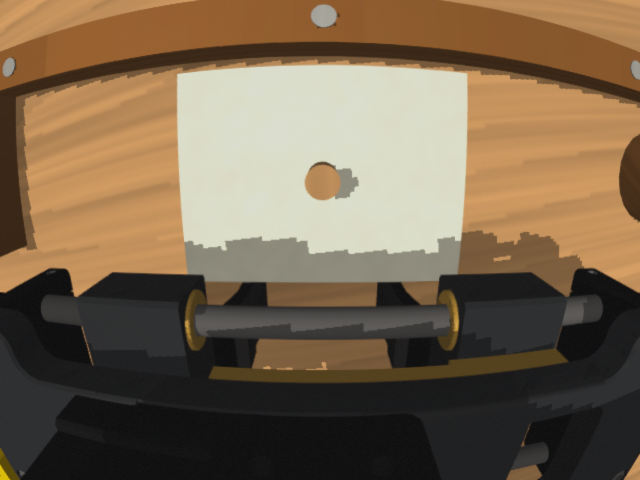

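View pics/scene4.png

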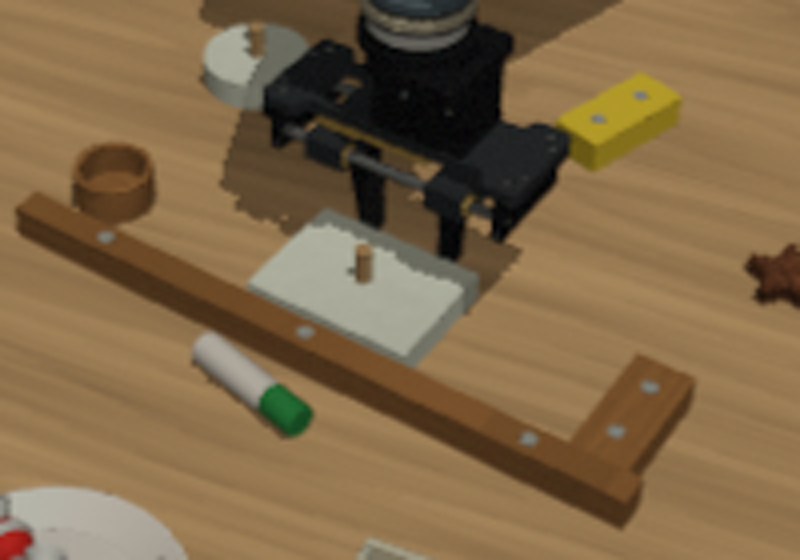

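Request:
play_rows(series=[{"tx": 0.0037,"ty": -0.0006,"tz": 0,"turn": 0},{"tx": 0.0037,"ty": -0.0006,"tz": 0,"turn": 0},{"tx": 0.0025,"ty": -0.0004,"tz": 0,"turn": 0},{"tx": 0.0012,"ty": -0.0002,"tz": 0,"turn": 0},{"tx": 0,"ty": 0,"tz": 0,"turn": 0}])

```text
time_s: 8.65
position: [0.5453, 0.083, 0.0778]
tcp_rot: [[-0.159, -0.987, 0.001], [-0.987, 0.159, -0.0], [-0.0, -0.001, -1.0]]
force: [0.0, -0.0, -0.9]
opening: 0.597
```

Request:
play_rows(series=[{"tx": 0.0012,"ty": -0.0002,"tz": 0,"turn": 0},{"tx": 0,"ty": 0,"tz": 0,"turn": 0}])

```text
time_s: 8.85
position: [0.5457, 0.0829, 0.0778]
tcp_rot: [[-0.159, -0.987, -0.0], [-0.987, 0.159, 0.0], [-0.0, 0.0, -1.0]]
force: [-1.3, -0.1, 0.6]
opening: 0.598
```

Request:
play_rows(series=[{"tx": 0.0012,"ty": -0.0002,"tz": 0,"turn": 0},{"tx": 0,"ty": 0,"tz": 0,"turn": 0}])

```text
time_s: 9.05
position: [0.5466, 0.0828, 0.0778]
tcp_rot: [[-0.159, -0.987, -0.001], [-0.987, 0.159, 0.0], [-0.0, 0.001, -1.0]]
force: [-2.0, 0.3, 0.6]
opening: 0.602
```

Request:
play_rows(series=[{"tx": 0.0012,"ty": -0.0002,"tz": 0,"turn": 0},{"tx": 0,"ty": 0,"tz": 0,"turn": 0}])

```text
time_s: 9.25
position: [0.5468, 0.0828, 0.0778]
tcp_rot: [[-0.159, -0.987, -0.002], [-0.987, 0.159, 0.0], [0.0, 0.002, -1.0]]
force: [-3.8, 1.6, 3.5]
opening: 0.601
```

Request:
play_rows(series=[{"tx": 0.0012,"ty": -0.0002,"tz": 0,"turn": 0},{"tx": 0,"ty": 0,"tz": 0,"turn": 0}])

```text
time_s: 9.45
position: [0.5469, 0.0828, 0.0778]
tcp_rot: [[-0.159, -0.987, -0.004], [-0.987, 0.159, 0.0], [0.0, 0.004, -1.0]]
force: [-5.3, 1.2, 4.8]
opening: 0.603
```

Request:
play_rows(series=[{"tx": -0.006,"ty": 0.001,"tz": 0,"turn": 0},{"tx": -0.015,"ty": 0.0024,"tz": 0,"turn": 0},{"tx": -0.018,"ty": 0.003,"tz": 0,"turn": 0},{"tx": 0,"ty": 0,"tz": 0.04,"turn": 0},{"tx": 0,"ty": 0,"tz": 0.05,"turn": 0},{"tx": 0,"ty": 0,"tz": 0.05,"turn": 0},{"tx": 0,"ty": 0,"tz": 0,"turn": 0.125},{"tx": 0,"ty": 0,"tz": 0,"turn": 0.125},{"tx": 0,"ty": -0.03,"tz": 0,"turn": 0.125},{"tx": 0,"ty": -0.03,"tz": 0,"turn": 0.125}], gripper=0.6)

```text
time_s: 10.45
position: [0.5178, 0.0395, 0.1902]
tcp_rot: [[0.363, -0.932, 0.003], [-0.932, -0.363, -0.001], [0.002, -0.002, -1.0]]
force: [0.1, 0.3, 0.5]
opening: 0.598
```

Request:
play_rows(series=[{"tx": 0,"ty": -0.03,"tz": 0,"turn": 0.125},{"tx": 0,"ty": -0.03,"tz": 0,"turn": 0.125},{"tx": 0,"ty": 0,"tz": 0,"turn": 0.125},{"tx": 0.02,"ty": 0,"tz": 0,"turn": 0.125},{"tx": 0.03,"ty": 0,"tz": 0,"turn": 0.125},{"tx": 0.03,"ty": 0,"tz": 0,"turn": 0.125},{"tx": 0,"ty": 0,"tz": 0,"turn": 0.125},{"tx": 0,"ty": 0,"tz": 0,"turn": 0.125},{"tx": 0,"ty": 0,"tz": 0,"turn": 0}], gripper=0.35)

```text
time_s: 11.35
position: [0.5817, -0.0085, 0.1897]
tcp_rot: [[0.987, -0.159, 0.001], [-0.159, -0.987, -0.0], [0.001, 0.0, -1.0]]
force: [-0.2, -0.4, -0.7]
opening: 0.352
```

```bash
python3 - <<'E'
from rig import bot, vision, nets
import cv2, numpy as np
s=bot.read_state(); print(s['position'],s['force'])
p=vision.capture('scene'); cv2.imwrite(f'pics/scene5.png',cv2.resize(p['pixels'][170:330,225:425],None,fx=4,fy=4,interpolation=cv2.INTER_CUBIC))
p=vision.capture('wrist'); cv2.imwrite(f'pics/wrist5.png',p['pixels'])
E
```

```text
[ 0.58165801 -0.00849044  0.18970388] [-0.24088271 -0.44740442 -0.72791615]
```

View pics/wrist5.png

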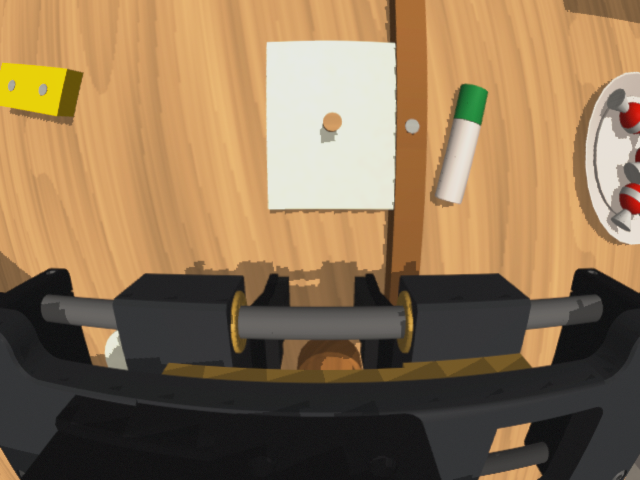

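View pics/scene5.png

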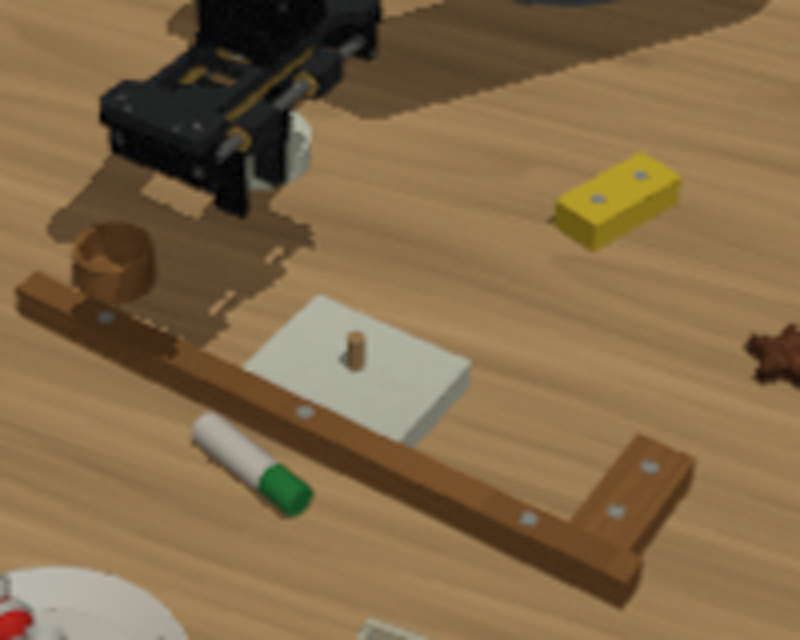

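Request:
play_rows(series=[{"tx": 0.005,"ty": -0.007,"tz": -0.03,"turn": 0},{"tx": 0,"ty": 0,"tz": -0.04,"turn": 0},{"tx": 0,"ty": 0,"tz": -0.04,"turn": 0},{"tx": 0,"ty": 0,"tz": -0.02,"turn": 0},{"tx": 0,"ty": 0,"tz": -0.01,"turn": 0},{"tx": 0,"ty": 0,"tz": 0,"turn": 0},{"tx": 0,"ty": 0,"tz": 0,"turn": 0}])

```text
time_s: 12.15
position: [0.5861, -0.0142, 0.0786]
tcp_rot: [[0.987, -0.16, 0.002], [-0.16, -0.987, -0.0], [0.002, 0.0, -1.0]]
force: [0.7, -0.1, 0.0]
opening: 0.352
```

Request:
play_rows(series=[{"tx": 0.0012,"ty": 0.0074,"tz": 0,"turn": 0},{"tx": 0.0012,"ty": 0.0074,"tz": 0,"turn": 0},{"tx": 0.0012,"ty": 0.0074,"tz": 0,"turn": 0},{"tx": 0.0012,"ty": 0.0074,"tz": 0,"turn": 0},{"tx": 0.0012,"ty": 0.0074,"tz": 0,"turn": 0},{"tx": 0.0012,"ty": 0.0074,"tz": 0,"turn": 0},{"tx": 0.0012,"ty": 0.0074,"tz": 0,"turn": 0},{"tx": 0.0012,"ty": 0.0074,"tz": 0,"turn": 0},{"tx": 0.0012,"ty": 0.0074,"tz": 0,"turn": 0},{"tx": 0,"ty": 0,"tz": 0,"turn": 0}])

```text
time_s: 13.15
position: [0.5941, 0.0404, 0.0776]
tcp_rot: [[0.987, -0.159, -0.0], [-0.159, -0.987, 0.001], [-0.0, -0.001, -1.0]]
force: [-0.4, 0.2, 0.1]
opening: 0.351
```

```bash
python3 - <<'E'
from rig import bot, vision, nets
import cv2, numpy as np
p=vision.capture('wrist'); cv2.imwrite(f'pics/wrist6.png',p['pixels'])
E
```

```text
(no output)
```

View pics/wrist6.png

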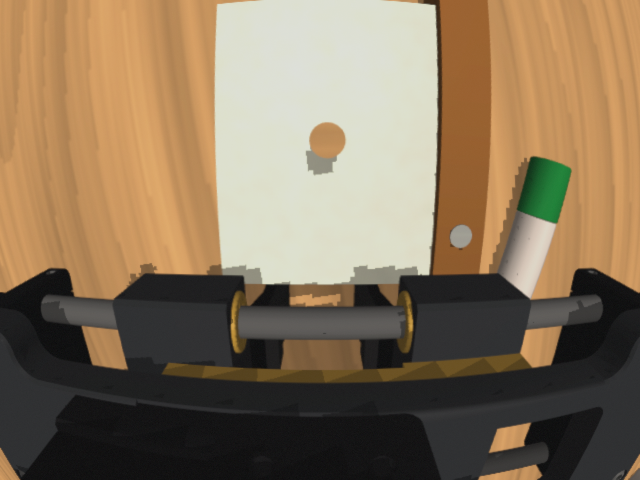

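Request:
play_rows(series=[{"tx": 0.0014,"ty": 0.0086,"tz": 0,"turn": 0},{"tx": 0.0014,"ty": 0.0086,"tz": 0,"turn": 0},{"tx": 0.0014,"ty": 0.0086,"tz": 0,"turn": 0},{"tx": 0.0014,"ty": 0.0086,"tz": 0,"turn": 0},{"tx": 0.0014,"ty": 0.0086,"tz": 0,"turn": 0},{"tx": 0.0014,"ty": 0.0086,"tz": 0,"turn": 0},{"tx": 0.0014,"ty": 0.0086,"tz": 0,"turn": 0},{"tx": 0.0014,"ty": 0.0086,"tz": 0,"turn": 0},{"tx": 0.0014,"ty": 0.0086,"tz": 0,"turn": 0},{"tx": 0,"ty": 0,"tz": 0,"turn": 0}])

```text
time_s: 14.2
position: [0.6044, 0.1023, 0.0779]
tcp_rot: [[0.987, -0.158, 0.001], [-0.158, -0.987, 0.0], [0.0, -0.001, -1.0]]
force: [-0.6, -0.5, 0.4]
opening: 0.349
```

Request:
play_rows(series=[{"tx": 0.0008,"ty": 0.005,"tz": 0,"turn": 0},{"tx": 0.0008,"ty": 0.005,"tz": 0,"turn": 0},{"tx": 0.0006,"ty": 0.0037,"tz": 0,"turn": 0},{"tx": 0,"ty": 0,"tz": 0,"turn": 0}])

```text
time_s: 14.6
position: [0.6061, 0.1125, 0.0779]
tcp_rot: [[0.987, -0.159, 0.0], [-0.159, -0.987, 0.0], [0.0, -0.0, -1.0]]
force: [-0.1, 0.6, 0.0]
opening: 0.351
```

```bash
python3 - <<'E'
from rig import bot, vision, nets
import cv2, numpy as np
p=vision.capture('wrist'); cv2.imwrite(f'pics/wrist7.png',p['pixels'])
p=vision.capture('scene'); cv2.imwrite(f'pics/scene7.png',cv2.resize(p['pixels'][190:330,225:425],None,fx=4,fy=4,interpolation=cv2.INTER_CUBIC))
E
```

```text
(no output)
```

View pics/wrist7.png

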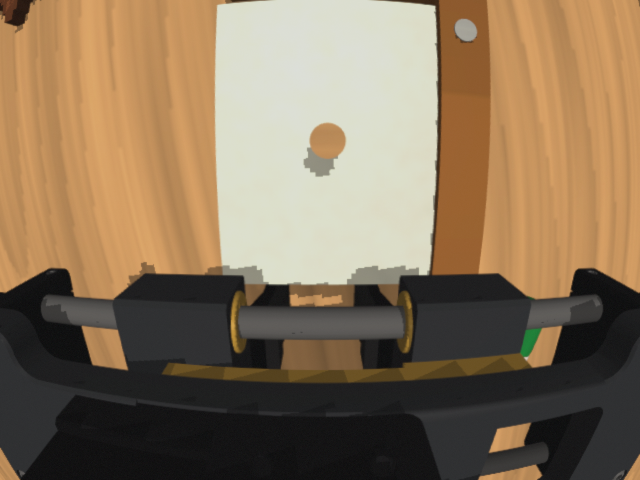

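View pics/scene7.png

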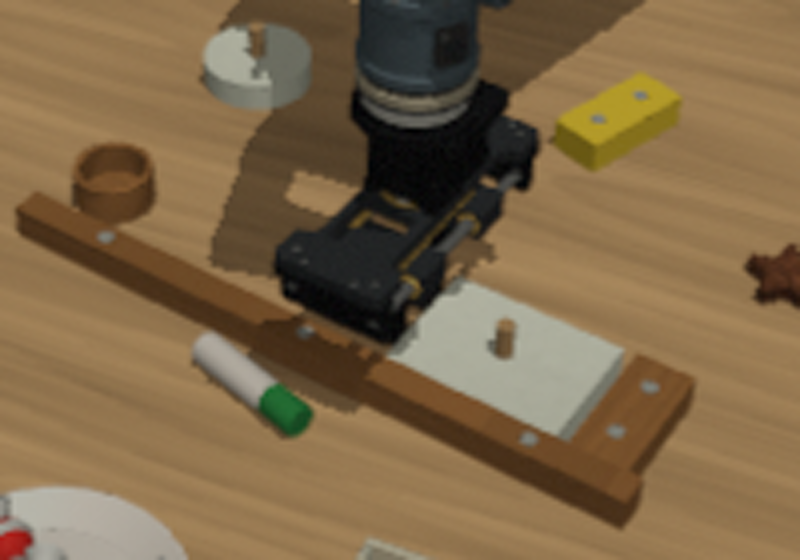

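Request:
play_rows(series=[{"tx": 0.0006,"ty": 0.0037,"tz": 0,"turn": 0},{"tx": 0.0006,"ty": 0.0037,"tz": 0,"turn": 0},{"tx": 0,"ty": 0,"tz": 0,"turn": 0}])

```text
time_s: 15.0
position: [0.6071, 0.1184, 0.0778]
tcp_rot: [[0.987, -0.159, 0.0], [-0.159, -0.987, 0.0], [0.0, -0.0, -1.0]]
force: [0.1, -0.2, 0.3]
opening: 0.348
```

Request:
play_rows(series=[{"tx": 0.0002,"ty": 0.0012,"tz": 0,"turn": 0},{"tx": 0.0002,"ty": 0.0012,"tz": 0,"turn": 0},{"tx": 0,"ty": 0,"tz": 0,"turn": 0}])

```text
time_s: 15.3
position: [0.6073, 0.1201, 0.0778]
tcp_rot: [[0.987, -0.159, 0.0], [-0.159, -0.987, 0.0], [0.0, -0.0, -1.0]]
force: [-0.1, -0.6, 0.0]
opening: 0.346
```

Request:
play_rows(series=[{"tx": 0.0002,"ty": 0.0012,"tz": 0,"turn": 0},{"tx": 0.0002,"ty": 0.0012,"tz": 0,"turn": 0},{"tx": 0,"ty": 0,"tz": 0,"turn": 0}])

```text
time_s: 15.6
position: [0.6076, 0.1219, 0.0779]
tcp_rot: [[0.987, -0.159, -0.0], [-0.159, -0.987, -0.0], [-0.0, 0.0, -1.0]]
force: [-0.5, -1.6, 0.2]
opening: 0.348
```

Request:
play_rows(series=[{"tx": 0.0002,"ty": 0.0012,"tz": 0,"turn": 0},{"tx": 0,"ty": 0,"tz": 0,"turn": 0}])

```text
time_s: 15.8
position: [0.6075, 0.1221, 0.0779]
tcp_rot: [[0.987, -0.159, -0.001], [-0.159, -0.987, -0.001], [-0.001, 0.001, -1.0]]
force: [-1.0, -5.0, 1.3]
opening: 0.35
```

Request:
play_rows(series=[{"tx": 0.0002,"ty": 0.0012,"tz": 0,"turn": 0},{"tx": 0,"ty": 0,"tz": 0,"turn": 0}])

```text
time_s: 16.0
position: [0.6075, 0.1223, 0.0778]
tcp_rot: [[0.987, -0.158, -0.002], [-0.158, -0.987, -0.002], [-0.001, 0.003, -1.0]]
force: [-1.4, -6.6, 2.5]
opening: 0.349
```

Request:
play_rows(series=[{"tx": 0.0002,"ty": 0.0012,"tz": 0,"turn": 0},{"tx": 0,"ty": 0,"tz": 0,"turn": 0}])

```text
time_s: 16.2
position: [0.6075, 0.1225, 0.0779]
tcp_rot: [[0.987, -0.158, -0.002], [-0.158, -0.987, -0.004], [-0.002, 0.004, -1.0]]
force: [-2.2, -11.3, 2.0]
opening: 0.351
```

Request:
play_rows(series=[{"tx": 0.0002,"ty": 0.0012,"tz": 0,"turn": 0},{"tx": 0,"ty": 0,"tz": 0,"turn": 0}])

```text
time_s: 16.4
position: [0.6075, 0.1226, 0.0779]
tcp_rot: [[0.987, -0.158, -0.003], [-0.158, -0.987, -0.005], [-0.002, 0.005, -1.0]]
force: [-2.5, -13.0, 3.2]
opening: 0.348
```

Request:
play_rows(series=[{"tx": -0.001,"ty": -0.0062,"tz": 0,"turn": 0},{"tx": -0.002,"ty": -0.0123,"tz": 0,"turn": 0},{"tx": -0.003,"ty": -0.0185,"tz": 0,"turn": 0},{"tx": 0,"ty": 0,"tz": 0.04,"turn": 0},{"tx": 0,"ty": 0,"tz": 0.05,"turn": 0},{"tx": 0,"ty": 0,"tz": 0.05,"turn": 0},{"tx": -0.03,"ty": 0,"tz": 0,"turn": -0.125},{"tx": -0.03,"ty": 0,"tz": 0,"turn": -0.125},{"tx": -0.02,"ty": 0.02,"tz": 0,"turn": -0.125},{"tx": 0,"ty": 0.03,"tz": 0,"turn": -0.125}])

```text
time_s: 17.4
position: [0.5365, 0.1351, 0.1898]
tcp_rot: [[0.771, -0.637, -0.004], [-0.637, -0.771, 0.0], [-0.003, 0.003, -1.0]]
force: [0.6, 0.6, 0.5]
opening: 0.352
```

Request:
play_rows(series=[{"tx": 0,"ty": 0.04,"tz": 0,"turn": -0.125},{"tx": 0,"ty": 0.04,"tz": 0,"turn": -0.125},{"tx": 0,"ty": 0.012,"tz": 0,"turn": -0.125},{"tx": 0,"ty": 0,"tz": 0,"turn": -0.125},{"tx": 0,"ty": 0,"tz": 0,"turn": -0.125},{"tx": 0,"ty": 0,"tz": 0,"turn": -0.125},{"tx": 0,"ty": 0,"tz": 0,"turn": -0.125},{"tx": 0,"ty": 0,"tz": 0,"turn": -0.125},{"tx": 0,"ty": 0,"tz": 0,"turn": 0}], gripper=0.6)

```text
time_s: 18.3
position: [0.5394, 0.2093, 0.1898]
tcp_rot: [[-0.159, -0.987, -0.0], [-0.987, 0.159, 0.0], [-0.0, 0.0, -1.0]]
force: [0.4, -0.2, 0.9]
opening: 0.602
```

```bash
python3 - <<'E'
from rig import bot, vision, nets
import cv2, numpy as np
p=vision.capture('wrist'); cv2.imwrite(f'pics/wrist8.png',p['pixels'])
p=vision.capture('scene'); cv2.imwrite(f'pics/scene8.png',cv2.resize(p['pixels'][230:330,295:425],None,fx=6,fy=6,interpolation=cv2.INTER_CUBIC))
E
```

```text
(no output)
```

View pics/wrist8.png

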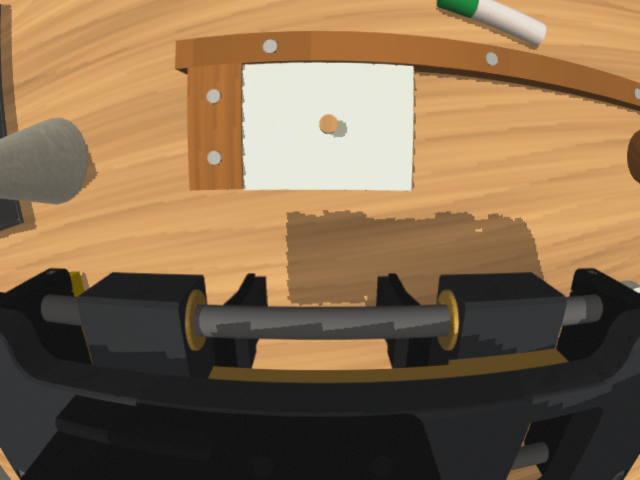

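View pics/scene8.png

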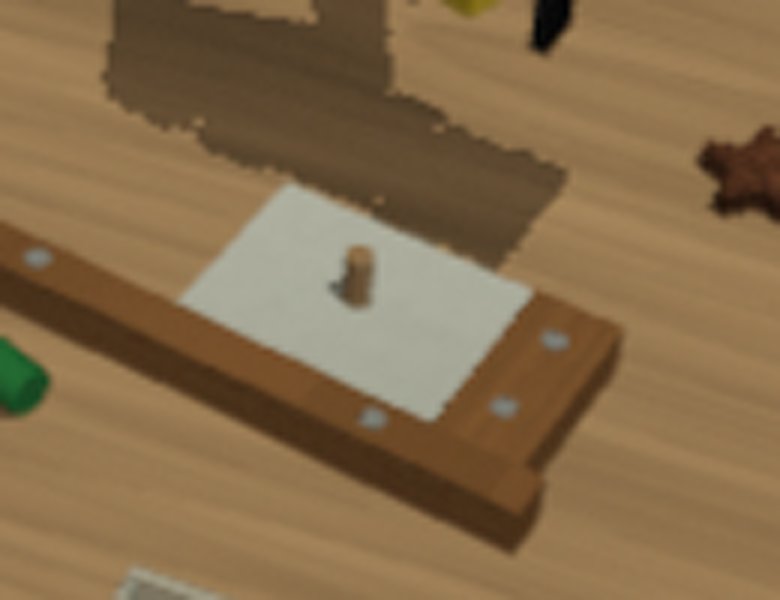

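Request:
play_rows(series=[{"tx": -0.001,"ty": -0.006,"tz": -0.03,"turn": 0},{"tx": 0,"ty": 0,"tz": -0.04,"turn": 0},{"tx": 0,"ty": 0,"tz": -0.04,"turn": 0},{"tx": 0,"ty": 0,"tz": -0.02,"turn": 0},{"tx": 0,"ty": 0,"tz": -0.01,"turn": 0},{"tx": 0,"ty": 0,"tz": 0,"turn": 0},{"tx": 0.0123,"ty": -0.002,"tz": 0,"turn": 0},{"tx": 0.0123,"ty": -0.002,"tz": 0,"turn": 0},{"tx": 0.005,"ty": -0.0008,"tz": 0,"turn": 0},{"tx": 0,"ty": 0,"tz": 0,"turn": 0}])

```text
time_s: 19.4
position: [0.5639, 0.2009, 0.0787]
tcp_rot: [[-0.159, -0.987, 0.003], [-0.987, 0.159, 0.0], [-0.001, -0.003, -1.0]]
force: [-0.0, 0.1, -0.4]
opening: 0.598
```

Request:
play_rows(series=[{"tx": 0.0025,"ty": -0.0004,"tz": 0,"turn": 0},{"tx": 0.0012,"ty": -0.0002,"tz": 0,"turn": 0},{"tx": 0,"ty": 0,"tz": 0,"turn": 0}])

```text
time_s: 19.7
position: [0.5652, 0.2006, 0.0779]
tcp_rot: [[-0.159, -0.987, -0.0], [-0.987, 0.159, 0.0], [0.0, 0.0, -1.0]]
force: [-0.3, 0.0, 0.6]
opening: 0.598
```

Request:
play_rows(series=[{"tx": 0.0012,"ty": -0.0002,"tz": 0,"turn": 0},{"tx": 0,"ty": 0,"tz": 0,"turn": 0}])

```text
time_s: 19.9
position: [0.5655, 0.2005, 0.0777]
tcp_rot: [[-0.159, -0.987, -0.002], [-0.987, 0.159, -0.0], [0.0, 0.002, -1.0]]
force: [-0.9, 0.5, 2.4]
opening: 0.602
```

Request:
play_rows(series=[{"tx": 0.0012,"ty": -0.0002,"tz": 0,"turn": 0},{"tx": 0,"ty": 0,"tz": 0,"turn": 0}])

```text
time_s: 20.1
position: [0.5661, 0.2003, 0.0777]
tcp_rot: [[-0.159, -0.987, -0.003], [-0.987, 0.159, -0.0], [0.001, 0.003, -1.0]]
force: [-3.6, 0.7, 1.6]
opening: 0.596
```

Request:
play_rows(series=[{"tx": 0.0012,"ty": -0.0002,"tz": 0,"turn": 0},{"tx": 0,"ty": 0,"tz": 0,"turn": 0}])

```text
time_s: 20.3
position: [0.5663, 0.2003, 0.0777]
tcp_rot: [[-0.159, -0.987, -0.005], [-0.987, 0.159, -0.0], [0.001, 0.004, -1.0]]
force: [-5.1, 1.8, 3.9]
opening: 0.601
```

Request:
play_rows(series=[{"tx": 0.0012,"ty": -0.0002,"tz": 0,"turn": 0},{"tx": 0,"ty": 0,"tz": 0,"turn": 0}])

```text
time_s: 20.5
position: [0.5664, 0.2003, 0.0777]
tcp_rot: [[-0.159, -0.987, -0.006], [-0.987, 0.159, -0.0], [0.001, 0.006, -1.0]]
force: [-7.8, 2.1, 5.8]
opening: 0.598
```

Request:
play_rows(series=[{"tx": -0.006,"ty": 0.001,"tz": 0,"turn": 0},{"tx": -0.015,"ty": 0.0024,"tz": 0,"turn": 0},{"tx": -0.018,"ty": 0.003,"tz": 0,"turn": 0},{"tx": 0,"ty": 0,"tz": 0.04,"turn": 0},{"tx": 0,"ty": 0,"tz": 0.05,"turn": 0},{"tx": 0,"ty": 0,"tz": 0.05,"turn": 0},{"tx": -0.03,"ty": 0,"tz": 0.04,"turn": 0},{"tx": -0.03,"ty": 0,"tz": 0.04,"turn": 0},{"tx": 0,"ty": 0,"tz": 0,"turn": 0},{"tx": 0,"ty": 0,"tz": 0,"turn": 0}])

```text
time_s: 21.5
position: [0.4901, 0.2052, 0.2547]
tcp_rot: [[-0.159, -0.987, 0.004], [-0.987, 0.159, 0.0], [-0.001, -0.003, -1.0]]
force: [-0.2, -0.4, -0.5]
opening: 0.601
```

```bash
python3 - <<'E'
from rig import bot, vision, nets
import cv2, numpy as np
s=bot.read_state();print(s['position'],s['force'],s['time_s'])
p=vision.capture('wrist'); cv2.imwrite(f'pics/wrist9.png',cv2.resize(p['pixels'][60:260,150:450],None,fx=2.66,fy=2.66,interpolation=cv2.INTER_CUBIC))
p=vision.capture('scene'); cv2.imwrite(f'pics/scene9.png',p['pixels']);cv2.imwrite(f'pics/scene9c.png',cv2.resize(p['pixels'][230:330,295:425],None,fx=6,fy=6,interpolation=cv2.INTER_CUBIC))
p=vision.capture('side'); cv2.imwrite(f'pics/side9.png',cv2.resize(p['pixels'][215:335,150:310],None,fx=5,fy=5,interpolation=cv2.INTER_CUBIC))
E
```

```text
[0.49012698 0.2052168  0.25465203] [-0.20850878 -0.41965386 -0.48363031] 21.5
```

View pics/wrist9.png

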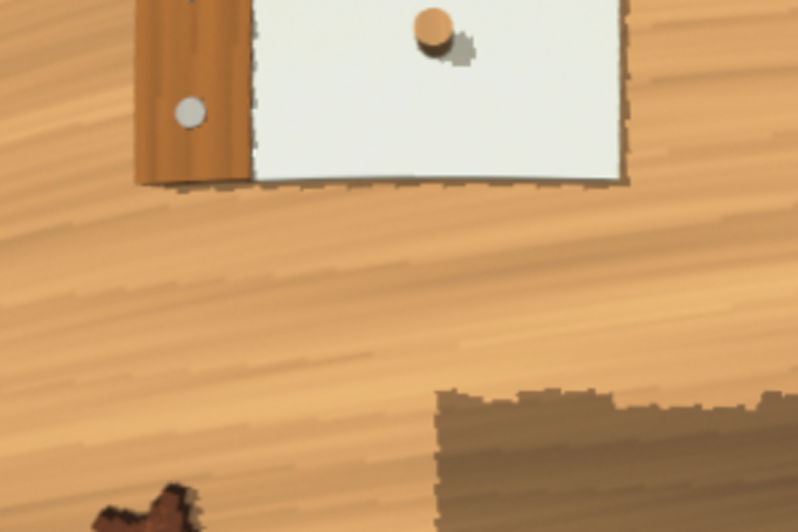

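View pics/scene9c.png

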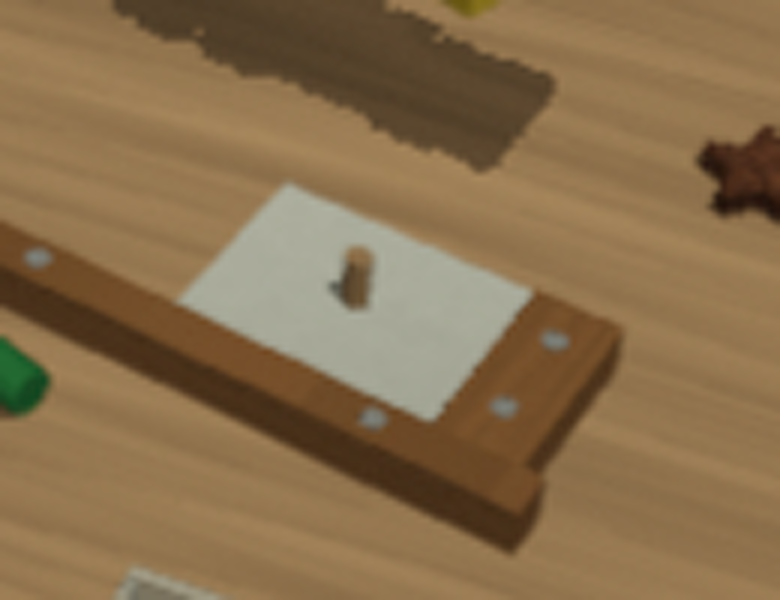

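View pics/side9.png

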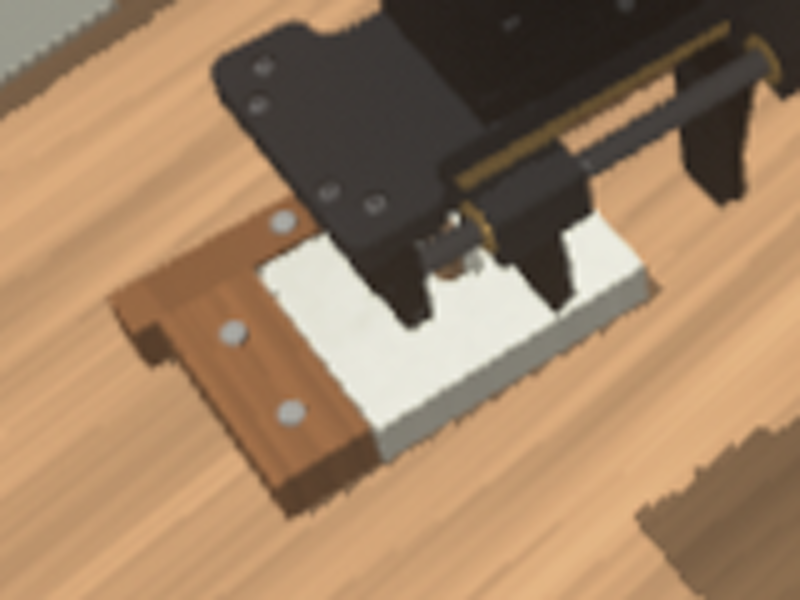

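View pics/scene9.png

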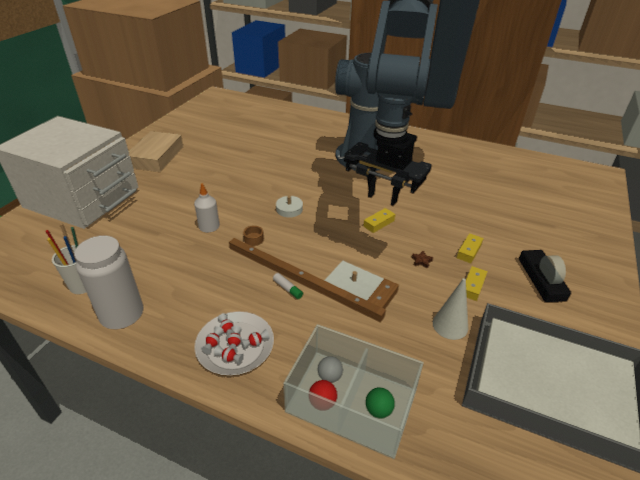

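The pictures show the base flush along the fence and against the brown stop, with corners at scene-crop (435,420) and (535,290). Everything else stands where it was, and the robot is clear.

```bash
python3 -c "
from rig import bot
print(bot.hand_in())"
```

```text
the job is handed in; nothing more can be done
None
```

The base is in the corner of the jig, with one long edge along the fence and one end against the brown stop block. I pushed its long edge with two fingers, turning it about 16° so that it lay flat on the fence. Then I slid it along the fence to the stop, pressed the long edge to the fence once more, and backed the arm away. I handed the job in at about 21.7 s.

**Last checks:**
- **Contact:** the force rose steadily while the arm stopped advancing, reaching about 13 N at the stop and 8 N at the fence. After the last press I looked at the end against the stop but did not press it again.
- **Pictures:** the scene and side views show no gap at either face. The wrist crop shows only a thin jagged line at the stop, which I took to be picture edge roughness. It showed only part of the base.
- **Surroundings:** the scene view shows the other things where they were. The dowel was not touched: the gripper's body stayed about 30 mm above it during the pushes, and the fingers stayed clear of it.
- **Disagreement:** one early wrist-camera reading of the fence was about 6 mm and 2° off from the two fixed cameras. The contact with the fence agreed with the fixed cameras.

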